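# Load specimen pots into the labeller's tube magazine

## Robot

A 6-joint arm with a two-finger parallel gripper is mounted at the origin on the work surface. World frame = base frame: x ahead of the robot, y to its left, z up, the work surface at z = 0. Lengths are in m, angles in rad, forces in N, time in s.
With the tool pointing down it reaches from about 0.3 to 0.85 m from the base axis. Payload 4.2 kg.
Tool frame: the origin (TCP) lies midway between the tips of the shut fingers; the grasp point (between the pads) lies bot.hold_point_z behind it (bot.hold_point_z is the distance from the TCP to the grasp point, in m); z points along the fingers, y is the line along which they close (so a half turn about z gives the same grasp; the last joint's range is limited). The gripper opens to 91 mm and grips with 3 to 60 N. Pads are 32 mm wide; open, the fingers measure 118 mm over their backs; the gripper's body (76 mm by 178 mm) begins 60 mm behind the grasp point.
Start: joints at [-1.186, 0.32, 1.565, -0, 1.257, -0.02], TCP at [0.226, -0.529, 0.176] pointing down, gripper open.
Joint ranges: [-3.11, 3.11], [-0.84, 2.01], [0.21, 2.61], [-1.34, 4.49], [0.05, 2.63], [-2.56, 2.56]. Speed limits (rad/s): [2.57, 2.57, 3.14, 3.14, 3.14, 3.14].

## Interface

Orientations are given as a 3x3 rotation matrix whose columns are the frame's x, y, z axes.
In Python, from cell import bot, get_image, get_calibration, order gives the robot as it stands.
- The arm moves only by the tool apply_moves, never from a script. Its argument "moves" is a list that holds one entry, the list of rows, each a list of 4 numbers: the shift along the tool's x, y, z in cm, then the turn about the tool's z in degrees. A call has 1 to 10 rows; each row is the pose to reach, as a shift and turn from the pose commanded when the call began, along the tool's axes at that moment; what a row does not reach only later rows make up. A row lasts 1/10 s, in which the tool goes at most 50 mm and 8.59 degrees, less where a joint would pass 70% of its speed; a pose out of reach is approached as far as the arm can. A call with a gripper value outside its range is refused whole. "grip" is the finger opening in cm, from 0 to 9.12, set as the call begins (left out, the last holds). The fingers move at their own pace and stop on an object; "newtons" is the grip in N (left out, the last holds). Time passes only in rows, so rows that repeat a pose let the fingers close. It gives the time, the measured TCP pose, the force, the opening and the grip force at its end, in the units of the state.
- bot.state(): the state, without advancing time (a new reading comes with each control period).
- get_image(name): name is "scene" or "side" or "wrist"; returns the picture (400x640x3 uint8, red, green, blue); there is no depth.
- get_calibration(name): a dict with "fx", "fy", "cx", "cy" (pixels), "k1" (the pictures are not rectified: a ray, as slopes to the right and down, at radius r is drawn at 1 + k1 r^2 times it, then the intrinsics apply), "xyz" and "attitude" of the camera in the world; the wrist camera has in their place "mount" (4x4, takes a point from camera to tool coordinates, whose origin is the TCP and whose axes are the flange's). Camera axes: x right, y down, z forward; pixel columns grow to the right and rows downward; lengths in m; the calibration is good to about 2 mm. A picture is of the moment at which its call begins: read the wrist's pose just before it. get_calibration takes no time and is no camera call.
- order.finish_job(): hands the job in; it is judged then, once.
The state is a dict: "time": time; "q": joint angles; "dq": joint speeds; "joint_efforts": joint torques, N m; "ee_pos": TCP position; "tool_rot": TCP orientation; "ft_force": force on the tool from outside, world axes, zero at the start; "moment": the same for the moment, N m; "opening": opening from 0.0 (shut) to 1.0 (fully open); "grip_force": force on a finger pad.
Only numpy, scipy, OpenCV 4.12 (cv2) and the standard library are available. Lean on these libraries where they do the work, as an engineer would, in place of code of your own. Each camera call takes 0.05 s, during which the arm holds its last target. There are 200 camera calls.

## Task

Load the labeller's leaning tube magazine with three specimen pots, caps up: the blue-capped pot first so that it lies at the bottom, then the yellow-capped, then the red-capped, each slid down the tube until it rests on the one below. Then put the steel follower weight on top of them in the tube, knob up, and let go. Leave the green-capped and black-capped pots and everything else on the bench where they stand.

Things in the scene. Friction and masses are not known exactly. Their poses are not given: they have to be found in the camera images.
- tube: Fixed aluminium tube magazine, octagonal: bore 54 mm across flats, outside 62 mm, leaning 0.42 rad from vertical. Origin at the centre of the bore's closed floor, 50 mm above the table; z runs up the axis to the open mouth, 230 mm along; x is square to the axis on the upper side, where a 24 mm slot all along the tube shows what is inside. Parts let go in the mouth slide down by their weight
- labeller: Fixed bench labeller that carries the tube: base 240 mm (its x) by 150 mm (its y) by 36 mm high, two cheeks beside the tube up to 135 mm high; nothing stands above the tube's mouth. Origin at the centre of its underside; the tube leans towards its -x. It stands on one side of the bench and the tray on the other, either way round
- mouth (a point): Centre of the tube's open mouth, on the tube axis, 230 mm from the bore floor, at a height of about 260 mm; it has no lead-in
- pot_blue_mid (a point): Blue-capped specimen pot, a plain upright cylinder 46 mm in diameter and 66 mm tall over all, white with a blue screw cap (the top 16 mm, same diameter), about 60 g; it stands in the tray. Point at its centre, half-way up (33 mm above its underside); its z axis points out of the cap
- pot_yellow_mid (a point): Yellow-capped specimen pot, a plain upright cylinder 46 mm in diameter and 66 mm tall over all, white with a yellow screw cap (the top 16 mm, same diameter), about 60 g; it stands in the tray. Point at its centre, half-way up (33 mm above its underside); its z axis points out of the cap
- pot_red_mid (a point): Red-capped specimen pot, a plain upright cylinder 46 mm in diameter and 66 mm tall over all, white with a red screw cap (the top 16 mm, same diameter), about 60 g; it stands in the tray. Point at its centre, half-way up (33 mm above its underside); its z axis points out of the cap
- follower_mid (a point): Follower weight: a steel cylinder 46 mm in diameter and 50 mm tall with a black knob on top, 26 mm in diameter and 40 mm tall (90 mm over all), 0.2 to 0.33 kg; it stands in the tray. Point on its axis half-way up (45 mm above its underside, 5 mm below the knob's foot); its z axis points out of the knob
- pot_green_mid (a point): Green-capped specimen pot, a plain upright cylinder 46 mm in diameter and 66 mm tall over all, white with a green screw cap (the top 16 mm, same diameter), about 60 g; it stands in the tray. Point at its centre, half-way up (33 mm above its underside); its z axis points out of the cap. To be left alone
- pot_black_mid (a point): Black-capped specimen pot, a plain upright cylinder 46 mm in diameter and 66 mm tall over all, white with a black screw cap (the top 16 mm, same diameter), about 60 g; it stands in the tray. Point at its centre, half-way up (33 mm above its underside); its z axis points out of the cap. To be left alone
- tray: Fixed grey tray, 300 mm (its x) by 210 mm (its y), walls 18 mm high, floor 4 mm thick; origin at the centre of its underside. The five pots and the follower stand in it in 3 rows along x about 90 mm apart and 2 columns along y about 94 mm apart, in any order
- amber: Loose amber bottle, 56 mm in diameter, 120 mm tall, in the lane between tray and labeller. Origin at the centre of its underside, z up. To be left alone
- wash: Loose white wash bottle with a red cap, 56 mm in diameter, 170 mm tall, in the same lane further out. Origin at the centre of its underside, z up. To be left alone
- beaker: Loose glass beaker, 72 mm in diameter, 90 mm tall, at the far side. Origin at the centre of its underside, z up. To be left alone
- slidebox: Loose wooden slide box, 92 x 172 x 46 mm, at the far side. Origin at the centre of its underside. To be left alone
- kitbox: Loose blue box, 70 x 150 x 45 mm, at the left. Origin at the centre of its underside. To be left alone
Mind the look-alikes: they are no part of the job. What is shaped like the part that bears pot_red_mid but pink is not meant. Leave any pink look-alike of the part that bears follower_mid alone.

How it is judged:
By the outcome, as a careful person would: the job done as asked, in the order asked, and still so for the second after the job is handed in, with the robot touching nothing.
It also fails if it takes over 72 s, if anything falls off the work surface, if the arm or the gripper's body presses on something with over 40 N, if the wrist force passes 120 N, or if a joint passes its speed limit or range.

## Working session

There is one attempt and no reset: what is moved stays moved. The work goes in short steps, Python scripts to look and compute and a tool call to move; the robot and the scene stay as the last step left them, time stands still between calls to the robot, and variables do not carry over. Pictures are saved under pics/ and viewed, at most 10 in all, crops included, and the job is handed in when it is done.

Besides the shell and the picture viewer there is one more tool, called after ">>>" by a JSON object that holds its "name" and its "arguments", one argument or row to a line. apply_moves: Moves the arm, as the interface text tells. Its arguments: {"type":"object","properties":{"moves":{"type":"array"},"grip":{"type":"number"},"newtons":{"type":"number"}},"required":["moves"]}

```bash
mkdir -p pics; ls
python3 - <<'E'
from cell import bot,get_image,get_calibration
import cv2,numpy as np
print(bot.hold_point_z, bot.state())
for n in("scene","side","wrist"):
    print(n,get_calibration(n))
    cv2.imwrite(f"pics/{n}0.png",get_image(n)[:,:,::-1])
E
```

```text
pics
0.0188 {'time': 0.0, 'q': array([-1.18601519e+00,  3.20294923e-01,  1.56567858e+00, -1.95492799e-05,
        1.25737382e+00, -2.00313306e-02]), 'dq': array([-0.00017968,  0.00068228, -0.00127738, -0.00097859, -0.00049845,
       -0.00072269]), 'joint_efforts': array([-1.02561928e-03, -4.12470496e+01, -2.31969488e+01,  7.26785325e-02,
        4.58764331e-02, -1.53276046e-04]), 'ee_pos': array([ 0.22622645, -0.52800998,  0.17491877]), 'tool_rot': array([[ 9.19173897e-01,  3.93851355e-01, -6.75861307e-04],
       [ 3.93851935e-01, -9.19172471e-01,  1.61938362e-03],
       [ 1.65633253e-05, -1.75468444e-03, -9.99998460e-01]]), 'ft_force': array([-0.18811344,  0.50106629, -0.19098889]), 'moment': array([-0.02170129,  0.02247406, -0.01325125]), 'grip_force': 0.0, 'opening': 1.0029763194019274}
scene {'fx': 367.2213200597544, 'fy': 367.2213200597544, 'cx': 324.6142809115349, 'cy': 201.7950725833803, 'k1': -0.022011777946790875, 'xyz': array([0.85783842, 0.61448543, 0.81200227]), 'attitude': array([[-0.84612614,  0.3862885 , -0.36722167],
       [ 0.53297317,  0.60911205, -0.5873007 ],

[... 179 characters left out ...]
833, 'xyz': array([0.15122554, 0.87272325, 0.76724107]), 'attitude': array([[-0.90798225, -0.2264179 ,  0.35256654],
       [-0.4183985 ,  0.53531969, -0.73374078],
       [-0.02260377, -0.81373691, -0.58079368]])}
wrist {'fx': 283.6661760799264, 'fy': 283.6661760799264, 'cx': 324.1305042380229, 'cy': 200.3248828606393, 'k1': 0.017130754349566037, 'mount': array([[ 1.19014116e-03, -9.63318472e-01, -2.68358165e-01,
         7.68776774e-02],
       [ 9.99999207e-01,  1.03622159e-03,  7.15196478e-04,
        -3.54031276e-04],
       [-4.10883454e-04, -2.68358804e-01,  9.63318942e-01,
        -2.09159548e-01],
       [ 0.00000000e+00,  0.00000000e+00,  0.00000000e+00,
         1.00000000e+00]])}
```

View pics/scene0.png

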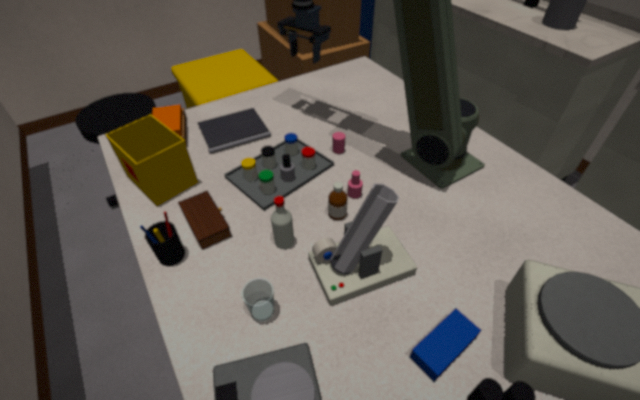

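View pics/side0.png

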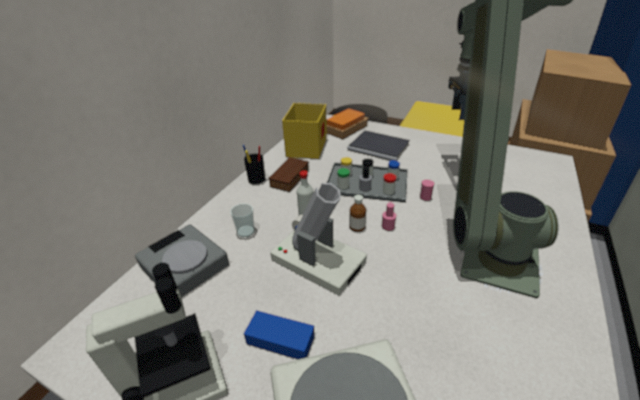

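The scene picture shows the tray at (280,170), with caps at yellow (249,162), black (268,151), blue (291,139), green (266,176), red (308,153) and the follower at (287,165). A pink pot stands at (339,142) and a pink follower at (355,183), both outside the tray. The tube's mouth is near (383,192) and leans towards the robot. I'll enlarge both views.

Run:
```python
import cv2
a=cv2.imread("pics/scene0.png")[125:275,220:420]; cv2.imwrite("pics/sc.png",cv2.resize(a,None,fx=4,fy=4,interpolation=cv2.INTER_CUBIC))
a=cv2.imread("pics/side0.png")[150:270,290:450]; cv2.imwrite("pics/sd.png",cv2.resize(a,None,fx=5,fy=5,interpolation=cv2.INTER_CUBIC))
```

```text
(no output)
```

View pics/sc.png

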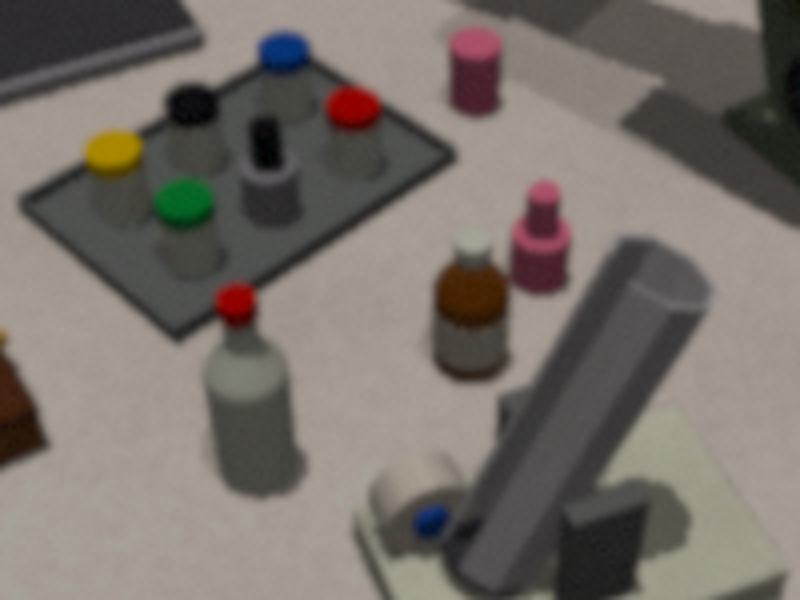

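View pics/sd.png

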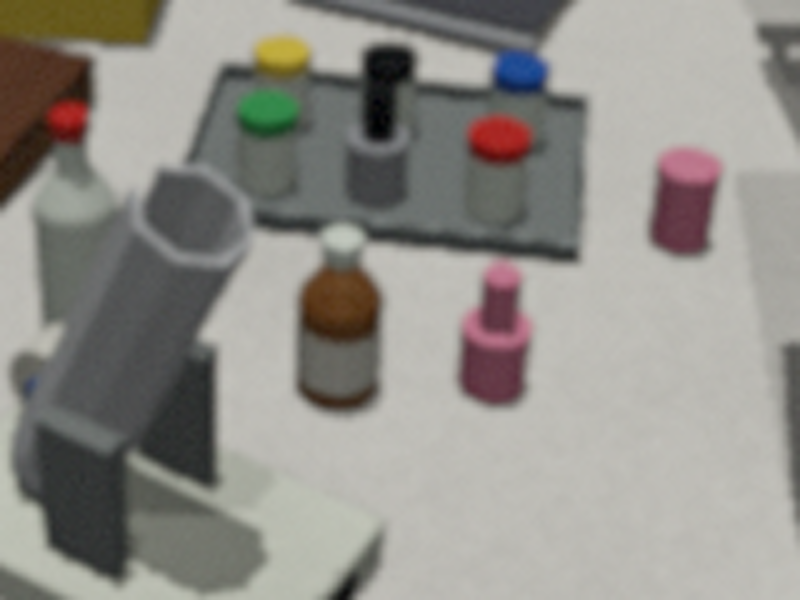

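Of the caps in the crops, blue is (284,50) scene / (520,72) side, yellow (115,152)/(283,57) and red (353,107)/(500,138). The steel follower with the black knob is (264,128)/(380,85). The pink pot and pink follower stand outside the tray, so they are the look-alikes and don't fit the description. The mouth rim is centred near (664,270)/(191,217). Next I triangulate.

```bash
cat > h.py <<'E'
import numpy as np,cv2
from cell import bot,get_image,get_calibration
def ray(c,uv,st=None):
    K=np.array([[c['fx'],0,c['cx']],[0,c['fy'],c['cy']],[0,0,1]])
    p=cv2.undistortPoints(np.array([[uv]],float),K,np.array([c['k1'],0,0,0]))[0,0]
    if 'mount' in c:
        M=c['mount'];R=st['tool_rot']@M[:3,:3];o=st['ee_pos']+st['tool_rot']@M[:3,3]
    else: R=c['attitude'];o=c['xyz']
    d=R@np.array([p[0],p[1],1]);return o,d/np.linalg.norm(d)
def tri(rs):
    A=sum(np.eye(3)-np.outer(d,d) for o,d in rs);b=sum((np.eye(3)-np.outer(d,d))@o for o,d in rs)
    x=np.linalg.solve(A,b);return x,[np.linalg.norm((np.eye(3)-np.outer(d,d))@(x-o))*1e3 for o,d in rs]
def proj(c,P,st=None):
    if 'mount' in c:
        M=c['mount'];R=st['tool_rot']@M[:3,:3];o=st['ee_pos']+st['tool_rot']@M[:3,3]
    else: R=c['attitude'];o=c['xyz']
    K=np.array([[c['fx'],0,c['cx']],[0,c['fy'],c['cy']],[0,0,1]])
    q=(np.atleast_2d(P)-o)@R
    return cv2.projectPoints(q,np.zeros(3),np.zeros(3),K,np.array([c['k1'],0,0,0]))[0][:,0]
E
python3 - <<'E'
from h import *
np.set_printoptions(precision=4,suppress=True)
a,b=get_calibration("scene"),get_calibration("side")
pts=dict(blue=((284,46),(520,68)),yellow=((115,147),(283,52)),red=((353,101),(500,132)),green=((184,197),(268,106)),black=((192,99),(388,58)),knobtop=((264,122),(380,83)),mouth=((664,270),(191,217)),
 tubebottom=((490,572),(38,470)),trayR=((453,155),(580,250)),labcorner=((782,572),(380,530)))
for k,(s,d) in pts.items():
    s=(220+(s[0]+.5)/4-.5,125+(s[1]+.5)/4-.5);d=(290+(d[0]+.5)/5-.5,150+(d[1]+.5)/5-.5)
    x,e=tri([ray(a,s),ray(b,d)]);print(k,x,np.round(e,1),np.hypot(*x[:2]))
E
```

```text
blue [ 0.4123 -0.3135  0.0673] [1.4 1.4] 0.517974099659398
yellow [ 0.5878 -0.2692  0.066 ] [1.6 1.6] 0.6465427568481944
red [ 0.4009 -0.2173  0.0682] [0.7 0.7] 0.45601139057161727
green [ 0.5677 -0.1865  0.0675] [0.4 0.4] 0.597526452137165
black [ 0.5099 -0.291   0.0664] [1.6 1.6] 0.5870899218992948
knobtop [ 0.4882 -0.2022  0.096 ] [0.4 0.4] 0.5284662550389391
mouth [0.4507 0.2105 0.2577] [1.3 1.3] 0.4974265486399004
tubebottom [0.5525 0.2063 0.0474] [1. 1.] 0.58974251794612
trayR [ 0.3275 -0.1801  0.0071] [1.4 1.4] 0.3737386743481063
labcorner [0.3666 0.2572 0.0623] [54.5 54.5] 0.4478222664347885
```

Heights check out against the expected 70, 94 and 260 mm. I move over the tray with the tool turned to the world axes and refine with the wrist camera.

>>> {"name": "apply_moves", "arguments": {
  "moves": [
    [[4,-2,-3,8],[9,-4,-7,16],[14,-6,-7.5,23.2],[18.5,-8,-7.5,23.2],[23,-10,-7.5,23.2],[27.5,-12,-7.5,23.2],[31.3,-13.6,-7.5,23.2],[31.3,-13.6,-7.5,23.2],[31.3,-13.6,-7.5,23.2],[31.3,-13.6,-7.5,23.2]]
  ],
  "grip": 7,
  "newtons": 15
}}

```text
time: 1.15
ee_pos: [0.4598, -0.2809, 0.2505]
tool_rot: [[1.0, -0.0, -0.001], [-0.0, -1.0, -0.001], [-0.001, 0.001, -1.0]]
ft_force: [-0.5, -0.8, -0.2]
opening: 0.766
grip_force: 0.0
```

Run:
```python
from h import *
s=bot.state();im=get_image("wrist");cv2.imwrite("pics/w1.png",cv2.resize(im[:,:,::-1],(800,500),interpolation=cv2.INTER_CUBIC))
import pickle;pickle.dump((s,im),open("w1.pkl","wb"));print(s['ee_pos'],s['tool_rot'],s['q'],s['time'])
c=get_calibration("wrist")
for k,P in dict(blue=[.4123,-.3135,.067],yellow=[.5878,-.2692,.067],red=[.4009,-.2173,.067],knob=[.488,-.202,.094]).items(): print(k,proj(c,P,s))
```

```text
[ 0.45983388 -0.28094185  0.2504976 ] [[ 9.99999268e-01 -2.99988216e-04 -1.17232111e-03]
 [-3.00677776e-04 -9.99999782e-01 -5.88068683e-04]
 [-1.17214444e-03  5.88420743e-04 -9.99999140e-01]] [-5.69002783e-01  2.24423026e-01  1.51026585e+00 -1.14223107e-03
  1.40757465e+00  1.00227987e+00] 1.15
blue [[346.85486393 210.0514111 ]]
yellow [[315.40195348  79.30811448]]
red [[280.84172297 217.4538271 ]]
knob [[263.11527528 160.19641529]]
```

View pics/w1.png

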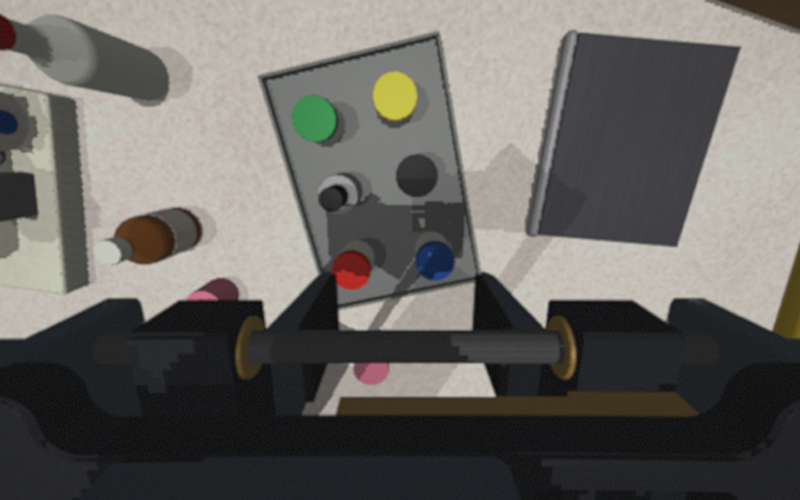

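The wrist view (enlarged 1.25×) shows cap tops at blue (435,258), yellow (395,94), red (351,268), green (315,118) and black (417,174), with the knob top at (332,198).

Run:
```python
from h import *
import pickle
np.set_printoptions(precision=4,suppress=True)
s,im=pickle.load(open("w1.pkl","rb"));a,b,c=[get_calibration(n) for n in("scene","side","wrist")]
pts=dict(blue=((284,46),(520,68),(435,258)),yellow=((115,147),(283,52),(395,94)),red=((353,101),(500,132),(351,268)),green=((184,197),(268,106),(315,118)),black=((192,99),(388,58),(417,174)),knobtop=((264,122),(380,83),(332,198)))
for k,(p,d,w) in pts.items():
    p=(220+(p[0]+.5)/4-.5,125+(p[1]+.5)/4-.5);d=(290+(d[0]+.5)/5-.5,150+(d[1]+.5)/5-.5)
    rw=ray(c,((w[0]+.5)/1.25-.5,(w[1]+.5)/1.25-.5),s)
    x,e=tri([ray(a,p),ray(b,d),rw,rw])
    z=.094 if 'kn' in k else .07
    print(k,x,np.round(e,1),'plane',(rw[0]+rw[1]*(z-rw[0][2])/rw[1][2])[:2])
```

```text
blue [ 0.4148 -0.3151  0.0654] [4.  1.7 2.6 2.6] plane [ 0.4189 -0.3146]
yellow [ 0.5904 -0.2697  0.0661] [3.2 2.7 2.4 2.4] plane [ 0.5923 -0.27  ]
red [ 0.4033 -0.2174  0.0673] [3.  2.1 2.4 2.4] plane [ 0.4068 -0.2178]
green [ 0.5687 -0.1868  0.0674] [1.2 0.9 0.9 0.9] plane [ 0.5694 -0.1874]
black [ 0.5115 -0.293   0.0651] [2.9 1.5 1.5 1.5] plane [ 0.5132 -0.293 ]
knobtop [ 0.4893 -0.2049  0.094 ] [2.1 0.7 1.1 1.1] plane [ 0.4904 -0.2052]
```

>>> {"name": "apply_moves", "arguments": {
  "moves": [
    [[-2,1.7,4,0],[-4.3,3.4,8,0],[-4.3,3.4,12,0],[-4.3,3.4,12,0],[-4.3,3.4,12,0],[-4.3,3.4,12,0]]
  ]
}}

```text
time: 1.8
ee_pos: [0.419, -0.3158, 0.1332]
tool_rot: [[1.0, -0.001, 0.004], [-0.001, -1.0, -0.003], [0.004, 0.003, -1.0]]
ft_force: [0.6, -0.3, 0.4]
opening: 0.772
grip_force: 0.0
```

```bash
cat >> h.py <<'E'
HUE=dict(blue=(105,130),yellow=(20,35),red=(-8,6))
def cap(color,guess,z=.07,name=None):
    """cap top centre by colour blob near the guess's projection, on plane z"""
    s=bot.state();im=get_image("wrist");c=get_calibration("wrist")
    if name: cv2.imwrite(name,im[:,:,::-1])
    hsv=cv2.cvtColor(im,cv2.COLOR_RGB2HSV);h=hsv[...,0].astype(int);lo,hi=HUE[color]
    if lo<0:h=np.where(h>90,h-180,h)
    m=((h>=lo)&(h<=hi)&(hsv[...,1]>130)&(hsv[...,2]>50)).astype(np.uint8)
    n,L,st,ce=cv2.connectedComponentsWithStats(m)
    u=proj(c,guess,s)[0];print('guess px',u)
    for i in range(1,n):
        if st[i,4]>150:
            o,d=ray(c,ce[i],s);print(st[i],ce[i],(o+d*(z-o[2])/d[2])[:2])
    return s,im
E
python3 - <<'E'
from h import *
s,_=cap("blue",[.417,-.315,.07],name="pics/w2.png");print(s['ee_pos'])
E
```

```text
guess px [323.66940617 203.27281504]
[ 302  183   44   44 1502] [323.46604527 204.60053262] [ 0.41561836 -0.31479655]
[ 0.41898802 -0.31583452  0.1331684 ]
```

View pics/w2.png

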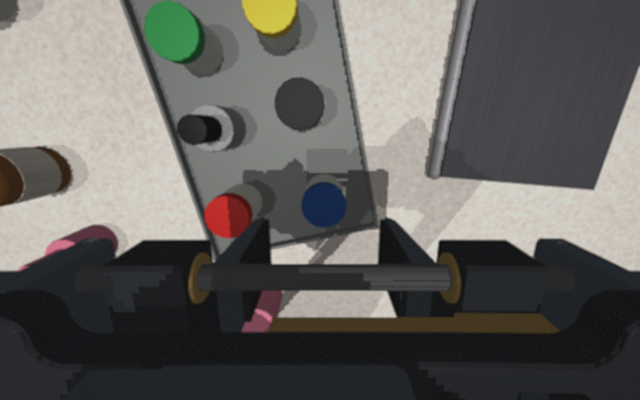

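Blue cap sits at (324,205), world (0.4156,-0.3148), as expected. I descend and grip it.

>>> {"name": "apply_moves", "arguments": {
  "moves": [
    [[-0.2,0,4,0],[-0.2,0,8,0],[-0.2,0,9.9,0],[-0.2,0,9.9,0],[-0.2,0,9.9,0]]
  ]
}}

```text
time: 2.35
ee_pos: [0.4171, -0.3152, 0.0334]
tool_rot: [[1.0, 0.0, 0.002], [0.0, -1.0, -0.002], [0.002, 0.002, -1.0]]
ft_force: [0.1, -0.3, 0.5]
opening: 0.766
grip_force: 0.0
```

>>> {"name": "apply_moves", "arguments": {
  "moves": [
    [[0,0,0,0],[0,0,0,0],[0,0,0,0],[0,0,0,0],[0,0,0,0],[0,0,0,0]]
  ],
  "grip": 3.5
}}

```text
time: 2.95
ee_pos: [0.4157, -0.314, 0.0321]
tool_rot: [[1.0, -0.0, 0.0], [-0.0, -1.0, 0.0], [0.0, -0.0, -1.0]]
ft_force: [-0.1, 1.3, 3.3]
opening: 0.386
grip_force: 1.7
```

Run:
```python
from h import *
s,im=cap("blue",[.4157,-.3148,.07],name="pics/w3.png");print(s['ee_pos'],s['opening'],s['grip_force'],s['ft_force'])
```

```text
guess px [326.22989994 243.02370473]
[ 297  208   55   56 2800] [324.54       237.51357143] [ 0.4195781  -0.31369043]
[ 0.41573032 -0.31397765  0.03212724] 0.385694904612556 1.7403835826553404 [-0.11762825  1.25159155  3.30090853]
```

View pics/w3.png

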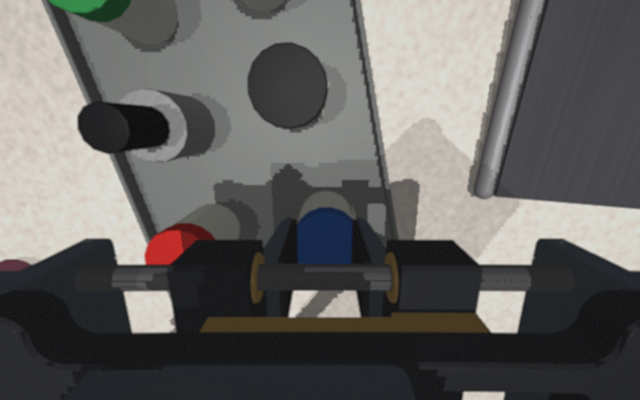

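Run:
```python
from h import *
s=bot.state();c=get_calibration("wrist")
for uv in [(325,208),(325,192),(325,237),(297,240),(352,240)]:
    o,d=ray(c,uv,s);print(uv,[(o+d*(z-o[2])/d[2])[:2].round(4) for z in(.07,.054,.004)])
for x in(.4157,): print(proj(c,[[x+.023,-.314,.07],[x+.023,-.314,.054],[x+.023,-.314,.004],[x,-.337,.07],[x,-.291,.07]],s))
```

```text
(325, 208) [array([ 0.4396, -0.314 ]), array([ 0.4347, -0.314 ]), array([ 0.4193, -0.3142])]
(325, 192) [array([ 0.45 , -0.314]), array([ 0.4461, -0.314 ]), array([ 0.4338, -0.3142])]
(325, 237) [array([ 0.4199, -0.314 ]), array([ 0.4132, -0.3141]), array([ 0.392 , -0.3142])]
(297, 240) [array([ 0.4178, -0.2958]), array([ 0.4109, -0.2941]), array([ 0.3891, -0.2889])]
(352, 240) [array([ 0.4178, -0.3316]), array([ 0.4109, -0.3333]), array([ 0.3892, -0.3386])]
[[325.0387793  209.42257282]
 [324.97548223 202.45928082]
 [324.82950467 186.39317895]
 [360.16593742 243.05269618]
 [289.80052422 242.99090932]]
```

>>> {"name": "apply_moves", "arguments": {
  "moves": [
    [[0,0,0,0],[0,0,0,0],[0,0,0,0],[0,0,0,0]]
  ],
  "grip": 2.5
}}

```text
time: 3.4
ee_pos: [0.4159, -0.3126, 0.0328]
tool_rot: [[1.0, -0.001, 0.001], [-0.001, -1.0, 0.003], [0.001, -0.003, -1.0]]
ft_force: [-0.4, 6.2, 10.9]
opening: 0.272
grip_force: 5.6
```

>>> {"name": "apply_moves", "arguments": {
  "moves": [
    [[0,0,0,0],[0,0,0,0],[0,0,0,0],[0,0,0,0],[0,0,0,0]]
  ],
  "grip": 7
}}

```text
time: 3.9
ee_pos: [0.4154, -0.3143, 0.0315]
tool_rot: [[1.0, -0.0, -0.0], [-0.0, -1.0, 0.0], [-0.0, -0.0, -1.0]]
ft_force: [-0.0, -0.3, 0.4]
opening: 0.684
grip_force: 0.4
```

Run:
```python
from h import *
s,im=cap("blue",[.4157,-.3148,.07]);print(s['ee_pos'],s['opening'],s['grip_force'],s['ft_force'])
a=get_image("side")[140:190,350:430];b=get_image("scene")[120:170,260:340]
w=np.hstack([cv2.resize(x,(400,250),interpolation=cv2.INTER_CUBIC) for x in(a,b)])
w=np.vstack([w,im[80:300,120:520].repeat(2,0).repeat(2,1)[:340]]) 
cv2.imwrite("pics/c4.png",w[:,:,::-1])
```

```text
guess px [325.79703729 243.03390043]
[ 304  210   69   54 3134] [338.04658583 238.97894065] [ 0.4185589  -0.32274214]
[ 0.41543524 -0.31427467  0.03151478] 0.6835869442614205 0.3646415370167233 [-0.02659025 -0.33725416  0.39925717]
```

View pics/c4.png

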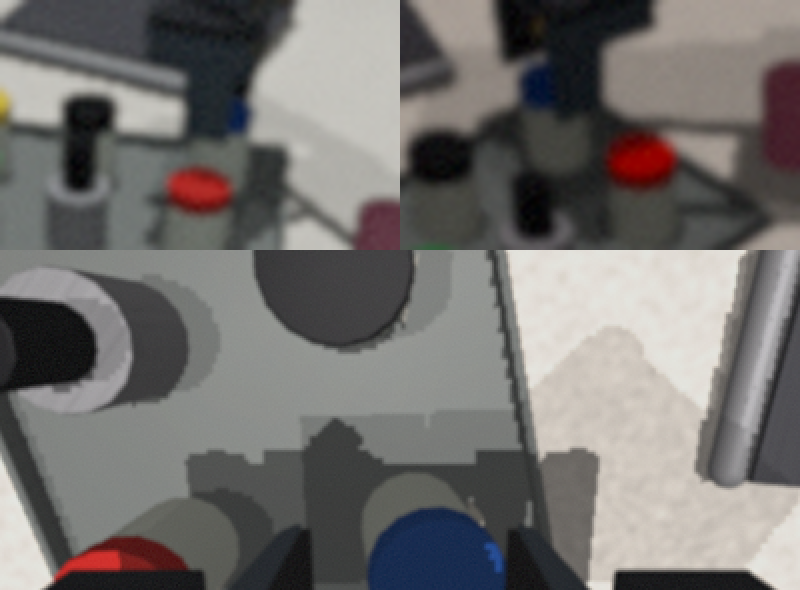

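Pot is upright but was dragged 8 mm to -y. I recentre, then close gently.

>>> {"name": "apply_moves", "arguments": {
  "moves": [
    [[0,0.4,0,0],[0,0.8,0,0],[0,0.8,0.1,0],[0,0.8,0.1,0]]
  ],
  "grip": 7
}}

```text
time: 4.45
ee_pos: [0.4154, -0.3223, 0.0305]
tool_rot: [[1.0, -0.0, -0.0], [-0.0, -1.0, 0.0], [-0.0, -0.0, -1.0]]
ft_force: [-0.6, -0.2, -0.7]
opening: 0.766
grip_force: 0.0
```

>>> {"name": "apply_moves", "arguments": {
  "moves": [
    [[0,0,0,0],[0,0,0,0],[0,0,0,0],[0,0,0,0],[0,0,0,0]]
  ],
  "grip": 4.4
}}

```text
time: 4.95
ee_pos: [0.4162, -0.3229, 0.0314]
tool_rot: [[1.0, 0.0, 0.001], [0.0, -1.0, -0.002], [0.001, 0.002, -1.0]]
ft_force: [0.3, 0.6, 2.8]
opening: 0.479
grip_force: 1.5
```

>>> {"name": "apply_moves", "arguments": {
  "moves": [
    [[0,0,-0.5,0],[0,0,-1.5,0],[0,0,-3,0],[0,0,-5,0],[0,0,-5,0],[0,0,-5,0]]
  ]
}}

```text
time: 5.55
ee_pos: [0.4157, -0.3223, 0.0811]
tool_rot: [[1.0, -0.0, 0.001], [-0.0, -1.0, -0.001], [0.001, 0.001, -1.0]]
ft_force: [0.1, -0.2, -1.6]
opening: 0.482
grip_force: 0.0
```

Run:
```python
from h import *
for p in ("blue",):
    s,im=cap(p,[.4157,-.323,.12],z=.12);print(s['ee_pos'],s['opening'],s['grip_force'],s['ft_force'])
    cv2.imwrite("pics/w5.png",im[:,:,::-1])
```

```text
guess px [326.10726001 243.55752675]
[ 290  191   53   54 2260] [316.25973451 217.86769912] [ 0.43333667 -0.3167054 ]
[ 0.41566637 -0.32230371  0.08111637] 0.48237198888040056 0.0 [ 0.07361579 -0.24014803 -1.59431113]
```

Run:
```python
from h import *
a,b=get_calibration("scene"),get_calibration("side")
for z in(.0315,.05,.07):
  P=[[.4154,-.283,z],[.4154,-.269,z]]
  print(z,'scenecrop',((proj(a,P)-[260,120])*5+[400,0]).round(),'side',((proj(b,P)-[350,140])*5).round())
print(tri([ray(a,(260+180/5,120+113/5)),ray(b,(350+208/5,140+137/5))]))
s=bot.state();a2=get_image("side")[100:190,340:440];b2=get_image("scene")[80:170,250:350]
w=np.hstack([cv2.resize(x,(400,360),interpolation=cv2.INTER_CUBIC) for x in(a2,b2)]);cv2.imwrite("pics/c6.png",w[:,:,::-1])
```

```text
0.0315 scenecrop [[574. 150.]
 [584. 161.]] side [[200. 173.]
 [195. 182.]]
0.05 scenecrop [[573. 128.]
 [583. 139.]] side [[202. 152.]
 [197. 161.]]
0.07 scenecrop [[571. 104.]
 [581. 115.]] side [[204. 129.]
 [199. 138.]]
(array([ 0.41144187, -0.27836211,  0.06554299]), [np.float64(1.3545417882989872), np.float64(1.3545417882988735)])
```

View pics/c6.png

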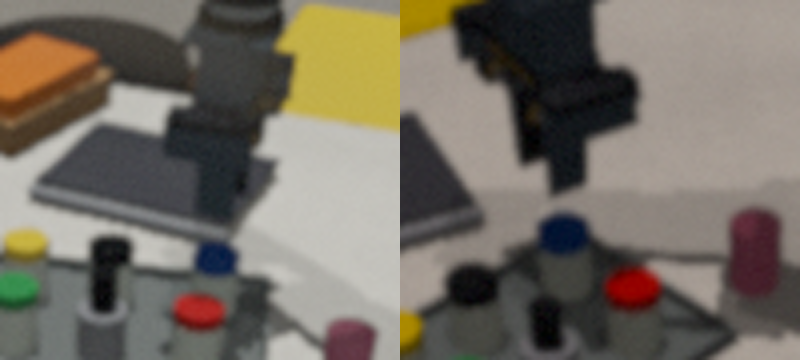

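The fingertips visibly sit well above the reported TCP, so they were closing on top of the cap. The pot still stands at (562,235) in the right crop. I triangulate the tip of the near finger: (215,218) left, (567,190) right.

Run:
```python
from h import *
a,b=get_calibration("scene"),get_calibration("side")
print(tri([ray(a,(250+167/4,80+190/4)),ray(b,(340+216/4,100+217/4))]))
s,im=cap("blue",[.4157,-.323,.07]);print(s['ee_pos'],s['opening'])
c=get_calibration("wrist")
print(proj(c,[[.4157+i,s['ee_pos'][1]+.022,.081+z] for z in(0,.033) for i in(-.016,.016)],s))
im=cv2.imread("pics/w3.png")[180:340,220:420];cv2.imwrite("pics/f.png",cv2.resize(im,None,fx=4,fy=3.5,interpolation=cv2.INTER_CUBIC))
```

```text
(array([ 0.41194034, -0.3003603 ,  0.11138763]), [np.float64(0.1210151859787204), np.float64(0.12101518597882781)])
guess px [326.36266301 217.9584669 ]
[ 290  191   54   54 2289] [316.95150721 217.44124072] [ 0.4161345 -0.3153251]
[ 0.4149841  -0.32175549  0.07991968] 0.48308723086732097
[[297.0889155  241.57722049]
 [296.0666476  202.83073293]
 [292.57638043 261.44567237]
 [291.17966011 216.92881699]]
```

Fingertips are about 31 mm above the reported TCP. The blue pot is at (0.416,-0.315). I open, recentre and go lower.

>>> {"name": "apply_moves", "arguments": {
  "moves": [
    [[0.1,-0.6,0,0],[0.1,-0.6,0,0],[0.1,-0.6,0,0],[0.1,-0.6,3,0],[0.1,-0.6,5.5,0],[0.1,-0.6,7.1,0],[0.1,-0.6,7.1,0]]
  ],
  "grip": 7
}}

```text
time: 6.45
ee_pos: [0.415, -0.315, 0.0077]
tool_rot: [[1.0, 0.0, -0.004], [0.0, -1.0, 0.003], [-0.004, -0.003, -1.0]]
ft_force: [-0.4, -0.9, -0.0]
opening: 0.768
grip_force: 0.0
```

>>> {"name": "apply_moves", "arguments": {
  "moves": [
    [[0,0,0,0],[0,0,0,0],[0,0,0,0],[0,0,0,0],[0,0,0,0]]
  ],
  "grip": 3.5
}}

```text
time: 6.95
ee_pos: [0.4172, -0.3168, 0.0107]
tool_rot: [[1.0, -0.0, 0.002], [-0.0, -1.0, -0.001], [0.002, 0.001, -1.0]]
ft_force: [-0.6, 0.9, 4.8]
opening: 0.5
grip_force: 15.0
```

>>> {"name": "apply_moves", "arguments": {
  "moves": [
    [[0,0,-2,0],[0,0,-6,0],[0,0,-11,0],[0,0,-16,0],[0,0,-21,0],[0.5,-2,-25,0],[1,-5,-29,0],[2,-9,-31,0],[2.5,-14,-32,0],[3,-18,-32,0]]
  ]
}}

```text
time: 7.95
ee_pos: [0.4471, -0.1345, 0.3317]
tool_rot: [[1.0, -0.0, 0.004], [-0.0, -1.0, -0.001], [0.004, 0.001, -1.0]]
ft_force: [0.3, -0.6, -1.2]
opening: 0.5
grip_force: 15.0
```

>>> {"name": "apply_moves", "arguments": {
  "moves": [
    [[0,-5,0,0],[0,-10,0,0],[0,-15,0,0],[0,-20,0,0],[0,-24,0,0],[0,-25.5,0,0],[0,-25.5,0,0],[0,-25.5,0,0]]
  ]
}}

```text
time: 8.75
ee_pos: [0.4464, 0.1184, 0.3296]
tool_rot: [[1.0, 0.0, -0.0], [0.0, -1.0, -0.001], [-0.0, 0.001, -1.0]]
ft_force: [-0.3, -0.8, -0.4]
opening: 0.5
grip_force: 15.0
```

Run:
```python
from h import *
s,im=cap("blue",[.45,.12,.39],z=.39);print(s['ee_pos'],s['opening'],s['grip_force'],s['ft_force'])
import pickle;pickle.dump((s,im),open("w7.pkl","wb"))
print(proj(get_calibration("wrist"),[[.4507,.2105,.2577],[.5525,.2063,.0474]],s))
cv2.imwrite("pics/w7.png",cv2.resize(im[:,:320,::-1],None,fx=2,fy=1.5*1,interpolation=cv2.INTER_CUBIC))
```

```text
guess px [322.40833364 253.50824199]
[  85  111   77   89 4463] [123.60362985 153.7725745 ] [0.50646856 0.22252711]
[ 286  220   77   44 2630] [324.26159696 244.84752852] [0.45539263 0.11894605]
[0.44642125 0.11838162 0.32958578] 0.5000687165203173 14.998433142900467 [-0.29112746 -0.82024419 -0.37158097]
[[234.37111909 194.6372398 ]
 [270.67344441 102.31030458]]
```

View pics/w7.png

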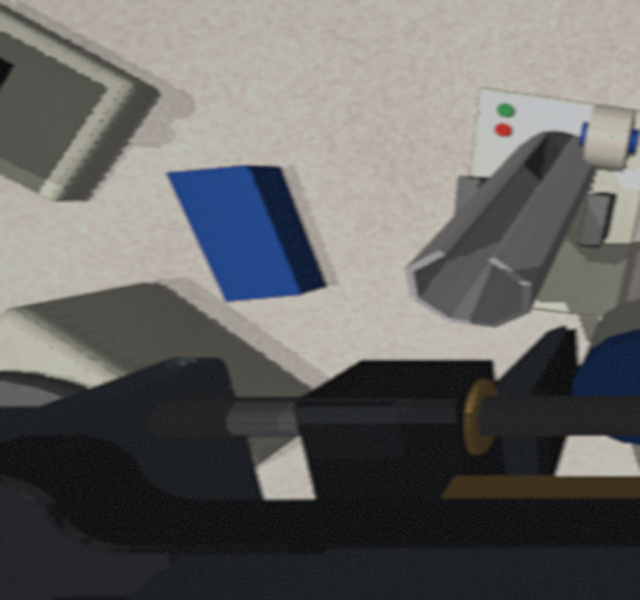

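The view shows the mouth rim centred at (469,290) enlarged, px (234.5,193), against the stereo prediction of (234,194.6). The slot side is at the top (465,255), and the labeller's far edge runs (480,88)–(580,104). I compute the lean direction and mouth.

Run:
```python
from h import *
import pickle
np.set_printoptions(precision=4,suppress=True)
s,im=pickle.load(open("w7.pkl","rb"));a,b,c=[get_calibration(n) for n in("scene","side","wrist")]
def pl(uv,z):
    o,d=ray(c,((uv[0]+.5)/2-.5,(uv[1]+.5)/1.5-.5),s);return (o+d*(z-o[2])/d[2])
A,B,C=pl((480,88),.036),pl((580,104),.036),pl((473,172),.036)
print('edge',A,B,np.degrees(np.arctan2(*(A-B)[1::-1])),np.degrees(np.arctan2(*(C-A)[1::-1])))
m=(220+(664.5)/4-.5,125+270.5/4-.5);d=(290+191.5/5-.5,150+217.5/5-.5)
w=ray(c,(234.2,193),s);print('mouth',tri([ray(a,m),ray(b,d),w,w]),pl((469,290),.26))
print('slot',pl((465,256),.2715),'low',pl((466,322),.248))
# model overlay: octagon rim for candidate yaw; print predicted px in enlarged picture
def rim(M,yaw,r):
    x=np.array([np.cos(yaw)*np.cos(.42),np.sin(yaw)*np.cos(.42),np.sin(.42)]);y=np.array([-np.sin(yaw),np.cos(yaw),0])
    k=np.radians(22.5+45*np.arange(8));R=r/np.cos(np.pi/8)
    return M+R*(np.cos(k)[:,None]*x+np.sin(k)[:,None]*y)
for yaw in(0,-.12,-.24):
    for r in(.031,.027):
        print(yaw,r,(proj(c,rim(np.array([.4515,.2105,.26]),yaw,r),s)*[2,1.5]).round().tolist())
    M=np.array([.4515,.2105,.26]);ax=np.array([-np.cos(yaw)*np.sin(.42),-np.sin(yaw)*np.sin(.42),np.cos(.42)]);x=np.array([np.cos(yaw)*np.cos(.42),np.sin(yaw)*np.cos(.42),np.sin(.42)])
    print('slot end',(proj(c,M+.031*x-.23*ax,s)*[2,1.5]).round())
```

```text
edge [0.6193 0.2545 0.036 ] [0.604  0.1748 0.036 ] 79.16502714934995 171.42083393240083
mouth (array([0.4516, 0.2105, 0.2576]), [np.float64(1.8181734707104737), np.float64(1.203640719345278), np.float64(0.7651741055656504), np.float64(0.7651741055656504)]) [0.4528 0.2097 0.26  ]
slot [0.4779 0.206  0.2715] low [0.4261 0.2172 0.248 ]
0 0.031 [[426.0, 253.0], [398.0, 276.0], [412.0, 306.0], [455.0, 325.0], [503.0, 325.0], [532.0, 306.0], [525.0, 276.0], [481.0, 253.0]]
0 0.027 [[432.0, 258.0], [408.0, 278.0], [419.0, 304.0], [456.0, 321.0], [498.0, 321.0], [524.0, 304.0], [517.0, 278.0], [479.0, 258.0]]
slot end [[531. 131.]]
-0.12 0.031 [[434.0, 251.0], [401.0, 271.0], [409.0, 301.0], [449.0, 323.0], [496.0, 327.0], [529.0, 311.0], [528.0, 282.0], [489.0, 256.0]]
-0.12 0.027 [[438.0, 256.0], [410.0, 274.0], [417.0, 300.0], [451.0, 319.0], [493.0, 323.0], [521.0, 309.0], [520.0, 283.0], [486.0, 261.0]]
slot end [[550. 132.]]
-0.24 0.031 [[441.0, 249.0], [404.0, 266.0], [407.0, 295.0], [442.0, 320.0], [490.0, 328.0], [526.0, 316.0], [530.0, 288.0], [495.0, 259.0]]
-0.24 0.027 [[445.0, 255.0], [413.0, 269.0], [415.0, 295.0], [445.0, 317.0], [487.0, 324.0], [518.0, 313.0], [522.0, 288.0], [492.0, 264.0]]
slot end [[568. 135.]]
```

Labeller yaw is about -10.6° and the mouth about (0.4525, 0.210, 0.259), which agrees with the 260 mm in the text. I align above it.

>>> {"name": "apply_moves", "arguments": {
  "moves": [
    [[0.2,-3,0,5],[0.4,-6,0,10.6],[0.6,-9.2,0,10.6],[0.6,-9.2,2,10.6],[0.6,-9.2,3,10.6],[0.6,-9.2,3,10.6],[0.6,-9.2,3,10.6]]
  ]
}}

```text
time: 9.5
ee_pos: [0.4529, 0.2097, 0.3001]
tool_rot: [[0.983, -0.186, 0.0], [-0.186, -0.983, -0.0], [0.0, 0.0, -1.0]]
ft_force: [-0.2, -0.6, 0.3]
opening: 0.502
grip_force: 15.0
```

Run:
```python
from h import *
s,im=cap("blue",[.4525,.21,.36],z=.36);c=get_calibration("wrist");print(s['ee_pos'],s['tool_rot'][:,0],s['q'])
e=s['ee_pos'];R=s['tool_rot']
print('far edge pred',proj(c,[e+R@[.023,0,-.0605],e+R@[.023,0,-.0605+.016],e+R@[.023,0,-.0605+.066]],s))
cv2.imwrite("pics/w8.png",im[:,:,::-1])
g=cv2.cvtColor(im,cv2.COLOR_RGB2GRAY)
print(im[100:240:4,324].tolist())
```

```text
guess px [324.94453522 259.22296778]
[ 131  145   82   92 3906] [171.83384537 189.79083461] [0.50829936 0.28337218]
[ 287  220   76   44 2523] [324.12683314 245.35949267] [0.46114921 0.20885723]
[0.45291378 0.20967785 0.30009652] [ 9.82590954e-01 -1.85781856e-01  3.45256065e-04] [ 4.10772728e-01  1.43089152e-01  1.49237117e+00 -3.25127157e-04
  1.50593553e+00  2.16845765e+00]
far edge pred [[325.44400039 221.3736434 ]
 [325.33108935 212.45770412]
 [325.07985086 192.60878941]]
[[54, 53, 56], [49, 50, 51], [48, 48, 51], [47, 47, 50], [46, 46, 48], [49, 49, 51], [49, 47, 50], [91, 90, 89], [95, 95, 95], [94, 93, 93], [94, 92, 94], [94, 92, 93], [94, 93, 92], [94, 92, 93], [93, 92, 93], [94, 92, 93], [92, 90, 90], [83, 81, 83], [62, 60, 61], [64, 64, 63], [65, 62, 63], [62, 61, 61], [63, 61, 62], [63, 62, 63], [64, 63, 63], [70, 71, 65], [70, 72, 66], [69, 71, 67], [73, 74, 69], [70, 71, 66], [28, 34, 53], [14, 27, 51], [13, 32, 58], [22, 33, 59], [11, 30, 58]]
```

Cap and pot-bottom rows sit about 5 px lower than predicted, so the held pot lies about 3 mm to -x of the TCP. I correct for that and lower step by step, watching the force.

>>> {"name": "apply_moves", "arguments": {
  "moves": [
    [[0.3,0,0.8,0],[0.3,0,1.6,0],[0.3,0,2.2,0],[0.3,0,2.7,0],[0.3,0,3.0,0],[0.3,0,3.0,0]]
  ]
}}

```text
time: 10.15
ee_pos: [0.4553, 0.2102, 0.2692]
tool_rot: [[0.983, -0.184, -0.001], [-0.184, -0.983, -0.0], [-0.001, 0.001, -1.0]]
ft_force: [0.3, 0.3, 0.0]
opening: 0.501
grip_force: 15.0
```

>>> {"name": "apply_moves", "arguments": {
  "moves": [
    [[0,0,0.4,0],[0,0,0.8,0],[0,0,1.1,0],[0,0,1.1,0]]
  ]
}}

```text
time: 10.55
ee_pos: [0.4553, 0.2101, 0.2582]
tool_rot: [[0.983, -0.184, -0.001], [-0.184, -0.983, -0.0], [-0.001, 0.001, -1.0]]
ft_force: [-0.4, -0.7, -0.4]
opening: 0.496
grip_force: 15.0
```

>>> {"name": "apply_moves", "arguments": {
  "moves": [
    [[0,0,0.3,0],[0,0,0.6,0],[0,0,0.6,0]]
  ]
}}

```text
time: 10.85
ee_pos: [0.4555, 0.2099, 0.2523]
tool_rot: [[0.983, -0.184, -0.0], [-0.184, -0.983, -0.001], [-0.0, 0.001, -1.0]]
ft_force: [0.3, -0.5, -0.8]
opening: 0.502
grip_force: 15.0
```

>>> {"name": "apply_moves", "arguments": {
  "moves": [
    [[0,0,0.3,0],[0,0,0.6,0],[0,0,0.6,0]]
  ]
}}

```text
time: 11.15
ee_pos: [0.4563, 0.2096, 0.2467]
tool_rot: [[0.983, -0.184, 0.002], [-0.184, -0.983, -0.001], [0.002, 0.001, -1.0]]
ft_force: [2.1, -2.1, 0.7]
opening: 0.501
grip_force: 15.0
```

Contact has begun at the expected depth. I release.

>>> {"name": "apply_moves", "arguments": {
  "moves": [
    [[0,0,0,0],[0,0,0,0],[0,0,0,0],[0,0,0,0],[0,0,0,0]]
  ],
  "grip": 6.5
}}

```text
time: 11.65
ee_pos: [0.4554, 0.2103, 0.2467]
tool_rot: [[0.983, -0.184, -0.0], [-0.184, -0.983, 0.0], [-0.0, -0.0, -1.0]]
ft_force: [0.2, -0.5, 0.2]
opening: 0.712
grip_force: 0.0
```

```bash
cat >> h.py <<'E'
def ax(M=np.array([.4525,.2105,.259]),yaw=-.185,l=.42):
    return M,np.array([-np.cos(yaw)*np.sin(l),-np.sin(yaw)*np.sin(l),np.cos(l)]),np.array([np.cos(yaw)*np.cos(l),np.sin(yaw)*np.cos(l),np.sin(l)])
def slot():
    "colours along the slot, by axial height (mm) in each view"
    M,a,x=ax();st=bot.state()
    for n in("scene","wrist"):
        im=get_image(n);c=get_calibration(n)
        for off in(.020,):
            h=np.arange(250,0,-10);P=np.array([M+a*(k/1e3-.23)+x*off for k in h]);uv=proj(c,P,st).round().astype(int)
            print(n,[(int(k),im[v,u].tolist()) if 0<=v<400 and 0<=u<640 else None for k,(u,v) in zip(h,uv)])
E
python3 - <<'E'
from h import *
cap("blue",[.4525,.21,.31],z=.31,name="pics/w9.png");slot()
E
```

```text
guess px [326.86041738 265.8932291 ]
[316 114  20  38 665] [324.97744361 132.80601504] [0.52528784 0.19761771]
[ 108  149   94   93 5042] [155.14974217 196.27151924] [0.50941689 0.29181016]
scene [(250, [68, 67, 64]), (240, [63, 60, 59]), (230, [60, 59, 60]), (220, [61, 59, 58]), (210, [66, 63, 65]), (200, [67, 66, 67]), (190, [61, 61, 59]), (180, [59, 58, 59]), (170, [63, 61, 60]), (160, [62, 59, 61]), (150, [69, 68, 66]), (140, [66, 63, 65]), (130, [70, 68, 69]), (120, [73, 72, 72]), (110, [69, 64, 66]), (100, [67, 64, 65]), (90, [55, 57, 66]), (80, [51, 58, 81]), (70, [44, 60, 98]), (60, [34, 50, 82]), (50, [97, 98, 92]), (40, [105, 104, 96]), (30, [102, 102, 92]), (20, [103, 103, 93]), (10, [97, 97, 89])]
wrist [(250, [68, 67, 67]), (240, [68, 65, 66]), (230, [64, 65, 65]), (220, [65, 64, 65]), (210, [65, 63, 64]), (200, [68, 66, 67]), (190, [65, 64, 65]), (180, [86, 84, 84]), (170, [94, 91, 92]), (160, [95, 93, 94]), (150, [96, 96, 95]), (140, [27, 52, 102]), (130, [28, 54, 104]), (120, [32, 55, 105]), (110, [27, 54, 103]), (100, [28, 55, 105]), (90, [27, 55, 104]), (80, [30, 60, 115]), (70, [31, 61, 117]), (60, [38, 56, 89]), (50, [115, 119, 110]), (40, [120, 121, 114]), (30, [120, 120, 113]), (20, [119, 121, 113]), (10, [96, 96, 92])]
```

Blue lies at the bottom, cap edge at the 50 mm mark in both views. Next is yellow.

>>> {"name": "apply_moves", "arguments": {
  "moves": [
    [[0,0,-4,0],[0,0,-8,0],[2.2,4.4,-8,0],[4.4,8.8,-8,0],[6.6,13.2,-8,0],[8.8,17.6,-8,0],[11,22,-8,0],[13.2,26.4,-8,0],[15.4,30.8,-8,0],[17.6,35.2,-8,0]]
  ],
  "grip": 7
}}

```text
time: 12.8
ee_pos: [0.564, -0.1702, 0.3269]
tool_rot: [[0.983, -0.184, 0.0], [-0.184, -0.983, 0.0], [0.0, -0.0, -1.0]]
ft_force: [1.0, 0.9, 0.8]
opening: 0.765
grip_force: 0.0
```

>>> {"name": "apply_moves", "arguments": {
  "moves": [
    [[2.3,4,0,0],[4.7,8,2,0],[4.7,9.5,6,0],[4.7,9.5,11,0],[4.7,9.5,15,0],[4.7,9.5,18,0],[4.7,9.5,18,0],[4.7,9.5,18,0]]
  ]
}}

```text
time: 13.6
ee_pos: [0.593, -0.2704, 0.1473]
tool_rot: [[0.983, -0.184, 0.0], [-0.184, -0.983, -0.0], [0.0, 0.0, -1.0]]
ft_force: [-0.4, -0.0, 0.4]
opening: 0.769
grip_force: 0.0
```

Run:
```python
from h import *
s,_=cap("yellow",[.592,-.27,.07],name="pics/w10.png");print(s['ee_pos'],s['tool_rot'][:,0])
```

```text
guess px [324.58461851 198.31554746]
[ 347    0   96   42 2040] [384.19460784  13.53382353] [ 0.74802417 -0.35231814]
[ 304  177   42   43 1421] [324.40464462 198.09289233] [ 0.59227166 -0.26985895]
[ 0.59296925 -0.27042386  0.1473218 ] [ 9.82907499e-01 -1.84099663e-01  4.03095053e-04]
```

>>> {"name": "apply_moves", "arguments": {
  "moves": [
    [[0,0,4,0],[0,0,8,0],[0,0,12,0],[0,0,13.8,0],[0,0,13.8,0],[0,0,13.8,0]]
  ],
  "grip": 6
}}

```text
time: 14.25
ee_pos: [0.5946, -0.2711, 0.0112]
tool_rot: [[0.983, -0.184, 0.004], [-0.184, -0.983, -0.002], [0.004, 0.001, -1.0]]
ft_force: [0.4, -0.7, -0.7]
opening: 0.655
grip_force: 0.0
```

>>> {"name": "apply_moves", "arguments": {
  "moves": [
    [[0,0,0,0],[0,0,0,0],[0,0,0,0],[0,0,0,0]]
  ],
  "grip": 3.5
}}

```text
time: 14.65
ee_pos: [0.5939, -0.2709, 0.011]
tool_rot: [[0.983, -0.184, 0.004], [-0.184, -0.983, -0.002], [0.004, 0.001, -1.0]]
ft_force: [-0.8, 0.8, 6.4]
opening: 0.5
grip_force: 15.0
```

>>> {"name": "apply_moves", "arguments": {
  "moves": [
    [[0,0,-3,0],[0,0,-8,0],[0,0,-13,0],[0,0,-18,0],[0,0,-23,0],[-1.8,-3.6,-26,0],[-3.6,-7.2,-29,0],[-5.4,-10.8,-31.5,0],[-7.6,-15.2,-31.5,0],[-9.8,-19.6,-31.5,0]]
  ]
}}

```text
time: 15.65
ee_pos: [0.5317, -0.0581, 0.325]
tool_rot: [[0.983, -0.185, 0.003], [-0.185, -0.983, -0.0], [0.003, -0.0, -1.0]]
ft_force: [0.1, -0.0, -1.3]
opening: 0.502
grip_force: 15.0
```

>>> {"name": "apply_moves", "arguments": {
  "moves": [
    [[-2.2,-4.4,0,0],[-4.4,-8.8,0,0],[-6.6,-13.2,0,0],[-8.8,-17.6,0,0],[-11,-22,0,0],[-12.6,-25.1,0.5,0],[-12.6,-25.1,2,0],[-12.6,-25.1,2.5,0],[-12.6,-25.1,2.5,0]]
  ]
}}

```text
time: 16.55
ee_pos: [0.4541, 0.2099, 0.2982]
tool_rot: [[0.983, -0.184, -0.001], [-0.184, -0.983, -0.001], [-0.001, 0.001, -1.0]]
ft_force: [-0.6, -0.9, -0.1]
opening: 0.503
grip_force: 15.0
```

Run:
```python
from h import *
s,im=cap("yellow",[.4525,.21,.36],z=.36);e=s['ee_pos'];print(e,s['grip_force'],s['opening'])
print(s['tool_rot'].T@(np.array([.4555,.2103,.2692])-e)*100)
print(im[180:232:4,324].tolist())
```

```text
guess px [325.76747259 262.72841645]
[ 285  219   78   45 2709] [323.84053156 244.63898117] [0.46377143 0.20902239]
[0.45408449 0.20986548 0.29815729] 14.999631196260452 0.503263407365702
[ 0.13471596 -0.07255422  2.89547214]
[[64, 62, 62], [61, 62, 61], [64, 63, 64], [63, 63, 63], [62, 61, 63], [68, 71, 66], [68, 69, 65], [67, 68, 65], [71, 71, 66], [69, 70, 65], [71, 60, 23], [70, 58, 18], [83, 71, 27]]
```

>>> {"name": "apply_moves", "arguments": {
  "moves": [
    [[0.1,0,0.8,0],[0.1,0,1.6,0],[0.1,0,2.4,0],[0.1,0,3.0,0],[0.1,0,3.5,0],[0.1,0,4.0,0],[0.1,0,4.0,0]]
  ]
}}

```text
time: 17.3
ee_pos: [0.4553, 0.21, 0.258]
tool_rot: [[0.983, -0.184, -0.001], [-0.184, -0.983, -0.001], [-0.001, 0.001, -1.0]]
ft_force: [0.2, 0.2, -0.9]
opening: 0.499
grip_force: 15.0
```

>>> {"name": "apply_moves", "arguments": {
  "moves": [
    [[0,0,0.3,0],[0,0,0.6,0],[0,0,0.9,0],[0,0,1.0,0],[0,0,1.0,0]]
  ]
}}

```text
time: 17.8
ee_pos: [0.4562, 0.2097, 0.249]
tool_rot: [[0.983, -0.184, 0.001], [-0.184, -0.983, -0.001], [0.002, 0.001, -1.0]]
ft_force: [1.5, -3.7, 1.3]
opening: 0.499
grip_force: 15.0
```

>>> {"name": "apply_moves", "arguments": {
  "moves": [
    [[0,0,0,0],[0,0,0,0],[0,0,0,0],[0,0,0,0],[0,0,0,0]]
  ],
  "grip": 6.5
}}

```text
time: 18.3
ee_pos: [0.4555, 0.2103, 0.2487]
tool_rot: [[0.983, -0.184, -0.0], [-0.184, -0.983, 0.0], [-0.0, -0.0, -1.0]]
ft_force: [0.4, -0.9, 0.0]
opening: 0.713
grip_force: 0.0
```

Run:
```python
from h import *
cap("yellow",[.4525,.21,.31],z=.31);slot()
```

```text
guess px [326.82431493 264.24194285]
[314 140  25  43 931] [325.55961332 161.5349087 ] [0.51089014 0.19996384]
scene [(250, [69, 67, 65]), (240, [60, 57, 58]), (230, [61, 58, 59]), (220, [60, 59, 59]), (210, [66, 64, 66]), (200, [69, 66, 69]), (190, [60, 59, 59]), (180, [59, 58, 59]), (170, [62, 60, 60]), (160, [63, 59, 58]), (150, [74, 64, 46]), (140, [112, 92, 25]), (130, [110, 92, 41]), (120, [105, 96, 74]), (110, [108, 106, 100]), (100, [107, 107, 98]), (90, [105, 106, 98]), (80, [107, 106, 100]), (70, [75, 80, 95]), (60, [31, 46, 82]), (50, [100, 102, 95]), (40, [107, 108, 99]), (30, [106, 105, 98]), (20, [106, 106, 98]), (10, [103, 102, 96])]
wrist [(250, [66, 66, 66]), (240, [66, 63, 66]), (230, [65, 65, 64]), (220, [66, 64, 65]), (210, [63, 64, 62]), (200, [66, 64, 63]), (190, [79, 67, 22]), (180, [143, 120, 40]), (170, [146, 124, 42]), (160, [148, 124, 42]), (150, [147, 123, 40]), (140, [149, 126, 43]), (130, [120, 101, 34]), (120, [119, 117, 103]), (110, [118, 120, 112]), (100, [120, 121, 113]), (90, [118, 120, 111]), (80, [119, 121, 112]), (70, [54, 73, 117]), (60, [37, 53, 87]), (50, [118, 119, 113]), (40, [119, 121, 113]), (30, [119, 120, 112]), (20, [119, 121, 112]), (10, [94, 95, 91])]
```

Yellow sits on blue (caps at 50–66 and 116–132 mm). Red next.

>>> {"name": "apply_moves", "arguments": {
  "moves": [
    [[0,0,-4,0],[0,0,-8,0],[0.4,4.9,-8,0],[0.8,9.8,-8,0],[1.2,14.7,-8,0],[1.6,19.6,-8,0],[2,24.5,-8,0],[2.4,29.4,-8,0],[2.7,34.3,-8,0],[2.9,39.2,-8,0]]
  ],
  "grip": 6.5
}}

```text
time: 19.45
ee_pos: [0.4114, -0.1823, 0.329]
tool_rot: [[0.983, -0.184, 0.001], [-0.184, -0.983, -0.0], [0.001, 0.0, -1.0]]
ft_force: [-0.1, -1.3, 0.1]
opening: 0.714
grip_force: 0.0
```

>>> {"name": "apply_moves", "arguments": {
  "moves": [
    [[0.2,3.8,2,0],[0.2,3.8,6,0],[0.2,3.8,11,0],[0.2,3.8,15,0],[0.2,3.8,18,0],[0.2,3.8,18,0],[0.2,3.8,18,0]]
  ]
}}

```text
time: 20.15
ee_pos: [0.4074, -0.2184, 0.1495]
tool_rot: [[0.983, -0.184, 0.001], [-0.184, -0.983, -0.0], [0.001, 0.0, -1.0]]
ft_force: [0.3, -0.2, -0.3]
opening: 0.713
grip_force: 0.0
```

Run:
```python
from h import *
s,_=cap("red",[.4068,-.2178,.07],name="pics/w11.png");print(s['ee_pos'],s['tool_rot'][:,0])
```

```text
guess px [324.30714573 197.52100443]
[ 304  179   41   43 1376] [324.04069767 200.15116279] [ 0.40402501 -0.21699798]
[ 0.40742318 -0.21844349  0.14947379] [ 9.82910588e-01 -1.84082652e-01  5.93882386e-04]
```

>>> {"name": "apply_moves", "arguments": {
  "moves": [
    [[-0.3,-0.1,4,0],[-0.3,-0.1,8,0],[-0.3,-0.1,12,0],[-0.3,-0.1,14,0],[-0.3,-0.1,14,0],[-0.3,-0.1,14,0]]
  ],
  "grip": 6.3
}}

```text
time: 20.8
ee_pos: [0.4061, -0.2177, 0.0105]
tool_rot: [[0.983, -0.184, 0.003], [-0.184, -0.983, -0.002], [0.004, 0.001, -1.0]]
ft_force: [-0.0, 0.3, 0.5]
opening: 0.694
grip_force: 0.0
```

>>> {"name": "apply_moves", "arguments": {
  "moves": [
    [[0,0,0,0],[0,0,0,0],[0,0,0,0],[0,0,0,0]]
  ],
  "grip": 3.5
}}

```text
time: 21.2
ee_pos: [0.4054, -0.2173, 0.0101]
tool_rot: [[0.983, -0.184, 0.003], [-0.184, -0.983, -0.002], [0.003, 0.001, -1.0]]
ft_force: [0.0, -0.1, 7.5]
opening: 0.499
grip_force: 15.0
```

>>> {"name": "apply_moves", "arguments": {
  "moves": [
    [[0,0,-3,0],[0,0,-8,0],[0,0,-13,0],[0,0,-18,0],[0,0,-23,0],[-0.3,-4,-26,0],[-0.6,-8,-29,0],[-0.8,-12,-31.5,0],[-1.1,-16.5,-31.5,0],[-1.4,-21,-31.5,0]]
  ]
}}

```text
time: 22.2
ee_pos: [0.4291, -0.0061, 0.3249]
tool_rot: [[0.983, -0.185, 0.003], [-0.185, -0.983, -0.0], [0.003, -0.0, -1.0]]
ft_force: [0.6, 1.0, -0.6]
opening: 0.502
grip_force: 15.0
```

>>> {"name": "apply_moves", "arguments": {
  "moves": [
    [[-0.3,-4.5,0,0],[-0.6,-9,0,0],[-0.9,-13.5,0,0],[-1.2,-18,0,0],[-1.5,-21.9,0.5,0],[-1.5,-21.9,2,0],[-1.5,-21.9,2.5,0],[-1.5,-21.9,2.5,0]]
  ]
}}

```text
time: 23.0
ee_pos: [0.4539, 0.2098, 0.298]
tool_rot: [[0.983, -0.184, -0.002], [-0.184, -0.983, -0.001], [-0.002, 0.002, -1.0]]
ft_force: [0.4, -0.0, -0.4]
opening: 0.495
grip_force: 15.0
```

Run:
```python
from h import *
s,im=cap("red",[.4525,.21,.36],z=.36);e=s['ee_pos'];print(e,s['grip_force'],s['opening'])
print(s['tool_rot'].T@(np.array([.4555,.2103,.2692])-e)*100)
print(im[180:232:4,324].tolist())
```

```text
guess px [325.66855998 262.62208279]
[458   0  28  14 292] [469.63013699   5.23972603] [0.56620303 0.12359256]
[ 285  219   79   45 2720] [324.19889706 244.57904412] [0.4636829  0.20877595]
[0.4538837  0.20982611 0.29798042] 14.99591276049614 0.4946445947797867
[ 0.15506053 -0.0809016   2.8776564 ]
[[65, 64, 65], [65, 65, 64], [64, 63, 64], [63, 62, 62], [64, 63, 64], [71, 71, 67], [72, 72, 68], [71, 72, 67], [71, 71, 67], [71, 72, 67], [62, 20, 19], [60, 14, 17], [70, 19, 16]]
```

>>> {"name": "apply_moves", "arguments": {
  "moves": [
    [[0.1,0,0.8,0],[0.1,0,1.6,0],[0.1,0,2.4,0],[0.1,0,3.0,0],[0.1,0,3.5,0],[0.1,0,4.0,0],[0.1,0,4.0,0]]
  ]
}}

```text
time: 23.75
ee_pos: [0.4552, 0.21, 0.2579]
tool_rot: [[0.983, -0.184, -0.001], [-0.184, -0.983, -0.001], [-0.001, 0.001, -1.0]]
ft_force: [-1.3, -0.0, 0.3]
opening: 0.503
grip_force: 15.0
```

>>> {"name": "apply_moves", "arguments": {
  "moves": [
    [[0,0,0.3,0],[0,0,0.6,0],[0,0,0.9,0],[0,0,1.0,0],[0,0,1.0,0]]
  ]
}}

```text
time: 24.25
ee_pos: [0.4558, 0.2099, 0.2487]
tool_rot: [[0.983, -0.184, 0.001], [-0.184, -0.983, -0.001], [0.001, 0.0, -1.0]]
ft_force: [0.5, -1.3, -0.4]
opening: 0.499
grip_force: 15.0
```

>>> {"name": "apply_moves", "arguments": {
  "moves": [
    [[0,0,0,0],[0,0,0,0],[0,0,0,0],[0,0,0,0],[0,0,0,0]]
  ],
  "grip": 6.5
}}

```text
time: 24.75
ee_pos: [0.4556, 0.2102, 0.2487]
tool_rot: [[0.983, -0.184, 0.0], [-0.184, -0.983, 0.0], [0.0, -0.0, -1.0]]
ft_force: [0.9, -0.1, 0.2]
opening: 0.712
grip_force: 0.0
```

Run:
```python
from h import *
cap("red",[.4525,.21,.31],z=.31);slot()
```

```text
guess px [326.7256963  264.32336291]
[ 301  178   49   49 1483] [325.68577208 203.82198247] [0.48836741 0.2039916 ]
scene [(250, [70, 67, 67]), (240, [64, 60, 61]), (230, [57, 56, 56]), (220, [59, 58, 57]), (210, [67, 40, 39]), (200, [71, 47, 47]), (190, [71, 28, 25]), (180, [86, 85, 79]), (170, [97, 97, 89]), (160, [98, 98, 90]), (150, [96, 95, 90]), (140, [101, 100, 91]), (130, [111, 93, 43]), (120, [106, 97, 73]), (110, [109, 109, 102]), (100, [106, 106, 98]), (90, [108, 108, 99]), (80, [106, 105, 99]), (70, [75, 80, 94]), (60, [28, 44, 79]), (50, [101, 102, 96]), (40, [107, 107, 100]), (30, [105, 105, 98]), (20, [104, 105, 95]), (10, [103, 103, 94])]
wrist [(250, [66, 65, 66]), (240, [68, 13, 13]), (230, [67, 16, 14]), (220, [69, 18, 19]), (210, [69, 22, 21]), (200, [91, 24, 22]), (190, [96, 18, 19]), (180, [113, 114, 107]), (170, [111, 114, 104]), (160, [112, 113, 105]), (150, [110, 112, 104]), (140, [120, 116, 100]), (130, [121, 102, 33]), (120, [121, 119, 104]), (110, [119, 121, 113]), (100, [119, 121, 113]), (90, [119, 121, 113]), (80, [120, 122, 113]), (70, [55, 75, 116]), (60, [37, 54, 88]), (50, [116, 119, 112]), (40, [120, 122, 114]), (30, [118, 121, 113]), (20, [119, 121, 112]), (10, [114, 115, 108])]
```

Red is seated on yellow. Now the steel follower, gripped by the knob.

>>> {"name": "apply_moves", "arguments": {
  "moves": [
    [[0,0,-4,0],[0,0,-8,0],[1.3,4.7,-8,0],[2.6,9.4,-8,0],[3.9,14.1,-8,0],[5.2,18.8,-8,0],[6.5,23.5,-8,0],[7.8,28.2,-8,0],[9.1,32.9,-8,0],[10.4,37.6,-8,0]]
  ],
  "grip": 6
}}

```text
time: 25.9
ee_pos: [0.4884, -0.1805, 0.3289]
tool_rot: [[0.983, -0.184, 0.001], [-0.184, -0.983, -0.0], [0.001, -0.0, -1.0]]
ft_force: [1.1, 0.5, 0.2]
opening: 0.66
grip_force: 0.0
```

>>> {"name": "apply_moves", "arguments": {
  "moves": [
    [[0.6,2.6,2,0],[0.6,2.6,6,0],[0.6,2.6,11,0],[0.6,2.6,15,0],[0.6,2.6,17,0],[0.6,2.6,17,0],[0.6,2.6,17,0]]
  ]
}}

```text
time: 26.6
ee_pos: [0.4903, -0.2055, 0.1595]
tool_rot: [[0.983, -0.184, 0.001], [-0.184, -0.983, -0.0], [0.001, 0.0, -1.0]]
ft_force: [0.2, -0.0, 0.4]
opening: 0.659
grip_force: 0.0
```

Run:
```python
from h import *
s=bot.state();im=get_image("wrist");c=get_calibration("wrist");print(s['ee_pos'])
g=cv2.cvtColor(im,cv2.COLOR_RGB2GRAY)
u,v=proj(c,[.49,-.205,.094],s)[0].round().astype(int);print(u,v)
for r in range(v-36,v+40,6): print(r,g[r,u-36:u+37:3].tolist())
```

```text
[ 0.49031543 -0.2054541   0.15946663]
324 201
165 [118, 122, 120, 119, 119, 120, 121, 120, 103, 101, 100, 102, 99, 102, 104, 101, 102, 101, 102, 101, 101, 101, 99, 102, 99]
171 [69, 68, 90, 105, 95, 107, 98, 110, 73, 53, 54, 53, 57, 55, 55, 59, 88, 82, 77, 77, 47, 51, 52, 50, 50]
177 [68, 68, 70, 70, 68, 70, 66, 52, 60, 59, 79, 62, 60, 77, 73, 59, 53, 70, 61, 50, 50, 53, 52, 49, 47]
183 [69, 69, 69, 70, 70, 69, 60, 60, 60, 61, 45, 29, 20, 41, 58, 62, 58, 87, 63, 50, 48, 51, 51, 51, 51]
189 [69, 69, 68, 68, 68, 64, 60, 59, 48, 16, 17, 20, 10, 16, 13, 38, 61, 58, 55, 49, 51, 52, 49, 51, 54]
195 [69, 66, 68, 69, 68, 63, 60, 61, 26, 14, 17, 19, 19, 16, 16, 13, 56, 60, 59, 63, 64, 67, 66, 67, 67]
201 [66, 69, 68, 66, 69, 68, 60, 58, 20, 17, 20, 20, 19, 16, 19, 16, 51, 60, 64, 67, 67, 69, 64, 66, 65]
207 [48, 66, 66, 67, 68, 65, 67, 69, 45, 15, 17, 13, 14, 13, 15, 29, 61, 67, 64, 65, 66, 65, 65, 65, 67]
213 [47, 49, 64, 66, 68, 67, 67, 67, 66, 67, 50, 42, 36, 49, 65, 63, 65, 65, 67, 67, 65, 67, 64, 65, 53]
219 [78, 48, 49, 65, 65, 67, 65, 69, 68, 67, 67, 66, 67, 64, 66, 67, 66, 64, 66, 65, 66, 65, 67, 63, 50]
225 [111, 78, 44, 49, 65, 66, 65, 67, 66, 66, 66, 64, 66, 65, 66, 65, 63, 66, 91, 64, 64, 67, 64, 88, 96]
231 [191, 194, 108, 45, 49, 65, 65, 67, 65, 66, 64, 66, 65, 65, 65, 65, 63, 87, 73, 66, 64, 66, 78, 95, 93]
237 [195, 194, 190, 128, 59, 92, 111, 110, 111, 112, 103, 91, 82, 66, 64, 65, 66, 90, 66, 63, 65, 63, 99, 93, 94]
```

Knob top sits at (322,200), agreeing with the estimate. I descend and grip it with 30 N.

>>> {"name": "apply_moves", "arguments": {
  "moves": [
    [[0.2,-0.1,4,0],[0.2,-0.1,8,0],[0.2,-0.1,11,0],[0.2,-0.1,12.8,0],[0.2,-0.1,12.8,0],[0.2,-0.1,12.8,0]]
  ],
  "grip": 5.5
}}

```text
time: 27.25
ee_pos: [0.4935, -0.2053, 0.0324]
tool_rot: [[0.983, -0.184, 0.003], [-0.184, -0.983, -0.001], [0.003, 0.001, -1.0]]
ft_force: [0.9, 0.1, 1.3]
opening: 0.604
grip_force: 0.0
```

>>> {"name": "apply_moves", "arguments": {
  "moves": [
    [[0,0,0,0],[0,0,0,0],[0,0,0,0],[0,0,0,0],[0,0,0,0],[0,0,0,0]]
  ],
  "grip": 1.5,
  "newtons": 30
}}

```text
time: 27.85
ee_pos: [0.4923, -0.2046, 0.0313]
tool_rot: [[0.983, -0.184, 0.001], [-0.184, -0.983, -0.0], [0.001, 0.0, -1.0]]
ft_force: [-0.2, 0.5, 4.5]
opening: 0.275
grip_force: 30.0
```

>>> {"name": "apply_moves", "arguments": {
  "moves": [
    [[0,0,-2,0],[0,0,-6,0],[0,0,-11,0],[0,0,-16,0],[0,0,-21,0],[-1,-3.5,-25,0],[-2,-7,-28.5,0],[-3,-10.5,-31,0],[-4.2,-15,-31,0],[-5.4,-19.3,-31,0]]
  ]
}}

```text
time: 28.85
ee_pos: [0.474, -0.0035, 0.341]
tool_rot: [[0.983, -0.185, 0.001], [-0.185, -0.983, -0.0], [0.001, -0.0, -1.0]]
ft_force: [1.1, 0.1, -2.4]
opening: 0.278
grip_force: 30.0
```

>>> {"name": "apply_moves", "arguments": {
  "moves": [
    [[-1.3,-4.6,0,0],[-2.6,-9.2,0,0],[-3.9,-13.8,0,0],[-5,-18,0,0],[-5.8,-20.8,0.5,0],[-5.8,-20.8,2,0],[-5.8,-20.8,2,0],[-5.8,-20.8,2,0]]
  ]
}}

```text
time: 29.65
ee_pos: [0.4553, 0.2098, 0.3202]
tool_rot: [[0.983, -0.184, -0.002], [-0.184, -0.983, -0.001], [-0.001, 0.001, -1.0]]
ft_force: [0.1, -0.7, -2.1]
opening: 0.275
grip_force: 30.0
```

Run:
```python
from h import *
s=bot.state();im=get_image("wrist");c=get_calibration("wrist");e=s['ee_pos'];R=s['tool_rot'];print(e,s['opening'],s['grip_force'])
cv2.imwrite("pics/w12.png",im[:,:,::-1])
print(R.T@(np.array([.4555,.2103,.32])-e)*100)
zb=.0275
for off in(0,-.003):print('pred far bottom / far body top / knob far top',proj(c,[e+R@[.023+off,0,zb],e+R@[.023+off,0,zb-.05],e+R@[.013+off,0,zb-.09]],s)[:,1])
g=cv2.cvtColor(im,cv2.COLOR_RGB2GRAY)
print([(r,int(g[r,320:329].mean())) for r in range(160,260,2)])
r=207;print([int(x) for x in g[r,270:380:2]])
```

```text
[0.45532342 0.20978783 0.32016173] 0.2749782203578219 29.995946288108826
[ 0.00793903 -0.05361605  0.01608789]
pred far bottom / far body top / knob far top [186.37499786 202.5112591  239.50483822]
pred far bottom / far body top / knob far top [189.79305115 206.70670941 244.46385701]
[(160, 106), (162, 107), (164, 77), (166, 40), (168, 39), (170, 41), (172, 49), (174, 44), (176, 35), (178, 31), (180, 31), (182, 32), (184, 31), (186, 31), (188, 30), (190, 33), (192, 44), (194, 46), (196, 46), (198, 45), (200, 45), (202, 45), (204, 45), (206, 45), (208, 49), (210, 53), (212, 52), (214, 51), (216, 51), (218, 52), (220, 52), (222, 44), (224, 16), (226, 12), (228, 13), (230, 14), (232, 15), (234, 15), (236, 15), (238, 15), (240, 14), (242, 13), (244, 13), (246, 13), (248, 16), (250, 15), (252, 14), (254, 14), (256, 13), (258, 15)]
[166, 164, 162, 166, 165, 168, 167, 158, 153, 141, 103, 102, 88, 65, 59, 52, 44, 46, 46, 45, 44, 46, 45, 45, 48, 45, 45, 49, 47, 47, 48, 45, 45, 45, 46, 46, 45, 46, 44, 52, 60, 58, 61, 80, 101, 102, 102, 98, 126, 160, 162, 163, 163, 163, 163]
```

Held offset matches that of the pots, so I lower it the same way.

>>> {"name": "apply_moves", "arguments": {
  "moves": [
    [[0,0,0.8,0],[0,0,1.6,0],[0,0,2.4,0],[0,0,3.0,0],[0,0,3.5,0],[0,0,4.0,0],[0,0,4.0,0]]
  ]
}}

```text
time: 30.4
ee_pos: [0.4552, 0.2101, 0.2799]
tool_rot: [[0.983, -0.184, -0.001], [-0.184, -0.983, -0.001], [-0.001, 0.001, -1.0]]
ft_force: [0.2, 0.6, -1.8]
opening: 0.277
grip_force: 30.0
```

>>> {"name": "apply_moves", "arguments": {
  "moves": [
    [[0,0,0.3,0],[0,0,0.6,0],[0,0,0.9,0],[0,0,0.9,0],[0,0,0.9,0]]
  ]
}}

```text
time: 30.9
ee_pos: [0.4557, 0.2099, 0.2717]
tool_rot: [[0.983, -0.184, 0.0], [-0.184, -0.983, -0.001], [0.0, 0.001, -1.0]]
ft_force: [0.5, -1.2, -3.1]
opening: 0.279
grip_force: 30.0
```

>>> {"name": "apply_moves", "arguments": {
  "moves": [
    [[0,0,0,0],[0,0,0,0],[0,0,0,0],[0,0,0,0],[0,0,0,0],[0,0,0,0]]
  ],
  "grip": 7
}}

```text
time: 31.5
ee_pos: [0.4556, 0.2102, 0.2718]
tool_rot: [[0.983, -0.184, 0.0], [-0.184, -0.983, 0.0], [0.0, -0.0, -1.0]]
ft_force: [0.2, -0.0, -0.2]
opening: 0.756
grip_force: 0.0
```

>>> {"name": "apply_moves", "arguments": {
  "moves": [
    [[0,0,-3,0],[0,0,-7,0],[0,0,-11,0],[4,8,-13,0],[6,12,-13,0],[6,12,-13,0],[6,12,-13,0]]
  ]
}}

```text
time: 32.2
ee_pos: [0.4936, 0.0777, 0.4021]
tool_rot: [[0.982, -0.19, 0.001], [-0.19, -0.982, -0.002], [0.002, 0.001, -1.0]]
ft_force: [-0.4, 0.8, 0.6]
opening: 0.767
grip_force: 0.0
```

Run:
```python
from h import *
slot()
M,a,x=ax();st=bot.state()
h=np.arange(310,180,-5)
for n in("scene","side"):
    im=get_image(n);cv2.imwrite(f"pics/end_{n}.png",im[:,:,::-1]);c=get_calibration(n)
    for off in(0,.02,-.02):
        uv=proj(c,np.array([M+a*(k/1e3-.23)+x*off for k in h]),st).round().astype(int)
        print(n,off,[(int(k),int(im[v,u].mean())) for k,(u,v) in zip(h,uv)])
```

```text
scene [(250, [82, 79, 82]), (240, [67, 65, 67]), (230, [70, 66, 69]), (220, [79, 78, 78]), (210, [71, 68, 69]), (200, [94, 61, 61]), (190, [94, 26, 22]), (180, [103, 100, 92]), (170, [102, 102, 94]), (160, [100, 101, 93]), (150, [98, 98, 92]), (140, [102, 101, 91]), (130, [108, 91, 42]), (120, [106, 94, 64]), (110, [101, 103, 94]), (100, [100, 100, 93]), (90, [100, 100, 94]), (80, [99, 97, 92]), (70, [74, 78, 92]), (60, [28, 39, 76]), (50, [92, 95, 91]), (40, [101, 102, 94]), (30, [98, 99, 91]), (20, [98, 99, 92]), (10, [97, 96, 89])]
wrist [(250, [111, 109, 111]), (240, [82, 80, 81]), (230, [82, 80, 83]), (220, [79, 77, 79]), (210, [80, 80, 81]), (200, [114, 55, 55]), (190, [103, 24, 23]), (180, [121, 112, 103]), (170, [119, 121, 112]), (160, [119, 121, 112]), (150, [120, 122, 114]), (140, [117, 118, 111]), (130, [132, 117, 59]), (120, [118, 103, 48]), (110, [117, 118, 110]), (100, [118, 120, 111]), (90, [116, 117, 108]), (80, [118, 120, 110]), (70, [109, 111, 114]), (60, [22, 45, 89]), (50, [89, 92, 97]), (40, [117, 119, 111]), (30, [116, 117, 110]), (20, [116, 118, 110]), (10, [11
[... 1131 characters left out ...]
, 79), (215, 64), (210, 65), (205, 88), (200, 116), (195, 115), (190, 88), (185, 85)]
side 0.02 [(310, 157), (305, 172), (300, 154), (295, 171), (290, 176), (285, 167), (280, 172), (275, 181), (270, 184), (265, 182), (260, 183), (255, 184), (250, 177), (245, 151), (240, 120), (235, 85), (230, 87), (225, 81), (220, 88), (215, 92), (210, 92), (205, 126), (200, 135), (195, 116), (190, 96), (185, 89)]
side -0.02 [(310, 49), (305, 73), (300, 97), (295, 93), (290, 83), (285, 96), (280, 94), (275, 77), (270, 85), (265, 99), (260, 76), (255, 52), (250, 57), (245, 68), (240, 84), (235, 82), (230, 63), (225, 58), (220, 65), (215, 84), (210, 109), (205, 102), (200, 81), (195, 76), (190, 76), (185, 77)]
```

In both views the knob runs along the tube axis from about 248 to 290 mm (248–288 expected) and the steel starts right above the red cap at 198 mm. The order is blue, yellow, red, follower, and the gripper is clear, so I hand the job in.

```bash
python3 -c "
from cell import order
print(order.finish_job())"
```

```text
the job is handed in; nothing more can be done
None
```

The tube is loaded blue, yellow, red from the bottom up with the steel follower on top, knob up, and the job was handed in at about 32 s; the blue pot slipped during its first grasp attempts and was re-gripped before loading.

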